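Hang the sauce shelf on the counter rail and stock it

ROBOT

A 6-joint arm with a two-finger parallel gripper is mounted at the origin on a cart in front of the work surface, level with it; the furniture and walls round the work are solid. World frame = base frame: x ahead of the robot, y to its left, z up, the work surface at z = 0. Lengths are in mm, angles in rad, forces in N, time in s.
With the tool pointing down it reaches from about 325 to 750 mm from the base axis. Payload 7.6 kg.
Tool frame: the origin (TCP) lies at the very end of the fingers, on their centre line; the grasp point (between the pads) lies 19 mm behind it (env.grasp_offset is the distance from the TCP to the grasp point, in mm); x points along the fingers, y is the direction in which the jaws open and shut, and the axes are right-handed (so a half turn about x gives the same grasp; the last joint's range is limited). The gripper opens to 85 mm and grips with 20 to 120 N. Pads are 22 mm wide; open, the fingers measure 114 mm over their backs; the gripper's body (76 mm by 85 mm) begins 54 mm behind the grasp point. The pads swing forward as they close: fully open they stand 13 mm farther back than shut.
Start: joints at [-1.408, 0.052, 1.401, -0, 1.689, -0.07], TCP at [121.143, -510.852, 231.323] pointing down, gripper open.
Joint ranges: [-2.9, 2.9], [-0.91, 2.17], [0.12, 2.37], [-1.06, 4.2], [0.26, 2.73], [-2.93, 2.93]. Speed limits (rad/s): [2.57, 2.57, 3.01, 3.14, 3.14, 3.14].

INTERFACE

Orientations are given as a rotation vector (axis times angle).
In Python, from workcell import env, kin, eyes, sign_off gives the robot as it stands. Calls block until the motion is done:
- env.movep(position, orientation): joint-space move of the TCP to a pose.
- env.line_to(position, rotation=None, rate=150): straight line of the TCP; rotation=None keeps the orientation; rate is the mean speed in mm/s.
- env.set_joints(angles): joint-space move.
- env.grip(opening, force=None): opening from 0.0 (shut) to 1.0 (fully open); force is the grip in N (None keeps the last); returns when the fingers have stopped.
- env.hold(seconds).
- kin.solve_ik(position, orientation): joint angles nearest the present ones, or None.
- env.sense(): the state.
- eyes.camera(name): name is "scene" or "top"; returns the picture (420x560x3 uint8, red, green, blue); there is no depth.
- eyes.get_calibration(name): a dict with "intrinsics" (3x3 intrinsics, pixels), "rvec" (rotation vector, rad) and "tvec" (3), from world to camera coordinates, as OpenCV has them. Camera axes: x right, y down, z forward; pixel columns grow to the right and rows downward; lengths in mm; the calibration is good to about 2 mm. A picture is of the moment at which its call begins. get_calibration takes no time and is no camera call.
A pose or a line that the arm cannot do raises env.PlanningError and nothing moves.
- sign_off(): hands the job in, once; it reports no verdict.
The state is a dict: "time_s": time; "joint_positions": joint angles; "joint_vel": joint speeds; "joint_torque": joint torques, N m; "tool_pos": TCP position; "tool_rot": TCP orientation; "ft_force": force on the tool from outside, world axes, zero at the start; "wrist_torque": the same for the moment, N m; "opening": opening from 0.0 (shut) to 1.0 (fully open).
Only numpy, scipy, OpenCV 4.12 (cv2) and the standard library are available. Lean on these libraries where they do the work, as an engineer would, in place of code of your own. Each camera call takes 0.05 s, during which the arm holds its last target. There are 200 camera calls.

TASK

Hook the small steel hang-on shelf over the upper bar of the rail stand, at the open left part, and slide it to the right along the bar until its right-hand hook rests against the black stop collar; let go of it there. Then stand every lidded sauce pot upright on the shelf, one to a bay, all the way down on the narrow deck between its lips, with the shelf still hooked up against the collar. Do not knock over the salt shaker, the timer or the steel cup.

Things in the scene. Friction and masses are not known exactly. Their poses are not given: they have to be found in the camera images.
- rail_stand: Fixed dark steel stand with two bars. Origin on the table under the middle of its upper bar; z up, y along the bars (+y is left as the robot sees it), -x towards the robot. End posts at y +-276 mm (34 mm in x, 12 in y, 125 high) on feet 150 x 36 x 8. Caution: on its right part a keeper strip lies over the upper bar (see keeper_end).
- rail_mid (a point): Middle of the upper bar, on its axis, 114 mm over the table; axes as rail_stand. Steel bar, 12 mm diameter, along y from -270 to +270 mm.
- lower_bar_mid (a point): Middle of the lower bar, on its axis, 54 mm over the table and 7 mm nearer the robot than the upper one; 10 mm diameter, as long. The shelf's rear plate leans on it.
- keeper_end (a point): Left end of the keeper strip, at its underside: 133 mm over the table, 15 mm behind the upper bar's axis, y -20 of the stand. The strip (10 wide, 8 thick) runs right from here to y -282, on a bracket just behind this end, x +15 to +51 mm. Under it a hook cannot be lowered or lifted out, only slid in from the left with 7 mm to spare. Left of it the bar is open from above.
- stop_collar: Black collar fixed round the upper bar, 20 mm diameter, 14 mm long, thumb screw on top reaching 20 mm over its centre. Origin: its centre, on the bar's axis; axes as rail_stand, so its left face is at its y +7 mm. It sits at y -87 to -160 mm of the stand.
- hang_shelf: Loose steel hang-on shelf, about 0.4 kg, standing on the table at first. Origin: centre of its underside; z up, y along it, hooks on +x. 70 mm deep, 270 long (y +-135), deck top at z 100. Open below but for 4 mm end plates and a rear plate (rear face x +35). On the bar its underside hangs 40 mm over the table. Let go, it leans forward about 0.08 rad until the rear plate meets the lower bar.
- shelf_handle (a point): Centre of the grip zone of the shelf's upright black handle, z 145 mm of the shelf, 13 mm below the handle's top; axes as hang_shelf. Handle: at the middle of the deck, 26 mm in x, 20 mm in y.
- shelf_slot (a point): Middle of the hooks' slot (x +49.5, z 80 of the shelf), at the underside of the hook tops, which rest on the bar. Slot 23 mm wide, open downwards, between rear plate and back legs (5 mm thick, to z 56, below that flared backwards to z 45). Held level and hooked, the bar's axis may lie within 2.5 mm in x of this point: then a back leg meets the upper bar, or the rear plate the lower bar.
- shelf_hook_right (a point): On the right end face (y -102 mm of the shelf) of the right-hand hook, 3 mm nearer the rear plate than shelf_slot, level with the underside of the hook's top; axes as hang_shelf. With the hook resting against the collar this point is 7 mm in y from the collar's centre. The two hooks are 24 mm wide at y +-90, tops 6 mm thick.
- shelf_deck (a point): Centre of the top face of the deck (z 100 of the shelf); axes as hang_shelf. Deck 62 mm wide between front and rear lips 10 mm high (x +-31 to 35); end plates also 10 mm up. Low dividers, 4 mm thick and 10 mm high, cross it at y +-71. So there are four bays for one pot each, two on each side of the handle that stands here: bay centres at y +-40 and y +-102 mm, x 0.
- pot_1: Lidded plastic portion pot of sauce, 53 mm over the lid rim (which is 6 mm thick, its top at z 36 mm), foot 38 to 48 mm, 50 g; origin at the centre of its underside, z up. May be absent.
- pot_2: Lidded plastic portion pot of sauce, 53 mm over the lid rim (which is 6 mm thick, its top at z 36 mm), foot 38 to 48 mm, 50 g; origin at the centre of its underside, z up. May be absent.
- pot_3: Lidded plastic portion pot of sauce, 53 mm over the lid rim (which is 6 mm thick, its top at z 36 mm), foot 38 to 48 mm, 50 g; origin at the centre of its underside, z up. May be absent.
- pot_4: Lidded plastic portion pot of sauce, 53 mm over the lid rim (which is 6 mm thick, its top at z 36 mm), foot 38 to 48 mm, 50 g; origin at the centre of its underside, z up. May be absent.
- salt_shaker: Bystander: salt shaker with a steel cap, 44 mm diameter, 90 mm high, behind the rail stand. Origin at the centre of its underside.
- timer: Bystander: red and white kitchen timer, 62 mm diameter, 40 mm high. Origin at the centre of its underside.
- steel_cup: Bystander: steel cup, 68 mm diameter, 42 mm high. Origin at the centre of its underside.
There are look-alikes about, which are no part of the job. What is shaped like the pot_3 but orange is not meant. What is shaped like the pot_4 but turquoise is not meant.

How it is judged:
By the outcome, as a careful person would: the job done as asked, in the order asked, and still so for the second after the job is handed in, with the robot touching nothing.
Of pot_1, pot_2, pot_3, pot_4 only 3 to 4 are there at a start; the rules pass over those that are not, and their reading is None.
At some moment in a run one of pot_1, pot_2, pot_3, pot_4 may be knocked a few centimetres aside while the robot is not near it.
It also fails if it takes over 210 s, if anything falls off the work surface, if the arm or the gripper's body presses on something with over 40 N, if the wrist force passes 120 N, or if a joint passes its speed limit or range.

## Working session

There is one attempt and no reset: what is moved stays moved. The work goes in short steps, each a Python script; the robot and the scene stay as the last script left them, time stands still between calls to the robot, and variables do not carry over. Pictures are saved under pics/ and viewed, about 12 in all and at most 16, crops included, and the job is handed in when it is done.

```bash
ls; mkdir -p pics; python3 - <<'E'
from workcell import env, kin, eyes
import cv2
for n in("scene","top"):
    im=eyes.camera(n); cv2.imwrite(f"pics/{n}0.png",cv2.resize(im[:,:,::-1],(800,600),interpolation=cv2.INTER_CUBIC))
    c=eyes.get_calibration(n); R=cv2.Rodrigues(c["rvec"])[0]; print(n,c["intrinsics"],(-R.T@c["tvec"].reshape(3)).round(),R.round(2))
s=env.sense();print(s["tool_rot"],s["time_s"],env.grasp_offset)
E
```

```text
pics
scene [[455.79447316   0.         284.30966874]
 [  0.         455.79447316 211.94989236]
 [  0.           0.           1.        ]] [-286.  794.  820.] [[-0.69 -0.72  0.  ]
 [-0.38  0.36 -0.85]
 [ 0.61 -0.59 -0.52]]
top [[407.03380378   0.         280.13906656]
 [  0.         407.03380378 207.10167469]
 [  0.           0.           1.        ]] [ 425.  -39. 1286.] [[ 0.   -1.   -0.  ]
 [-0.99 -0.   -0.11]
 [ 0.11  0.   -0.99]]
[ 2.09858938  0.24684933 -2.09871624] 0.1 18.700000000000003
```

View pics/scene0.png

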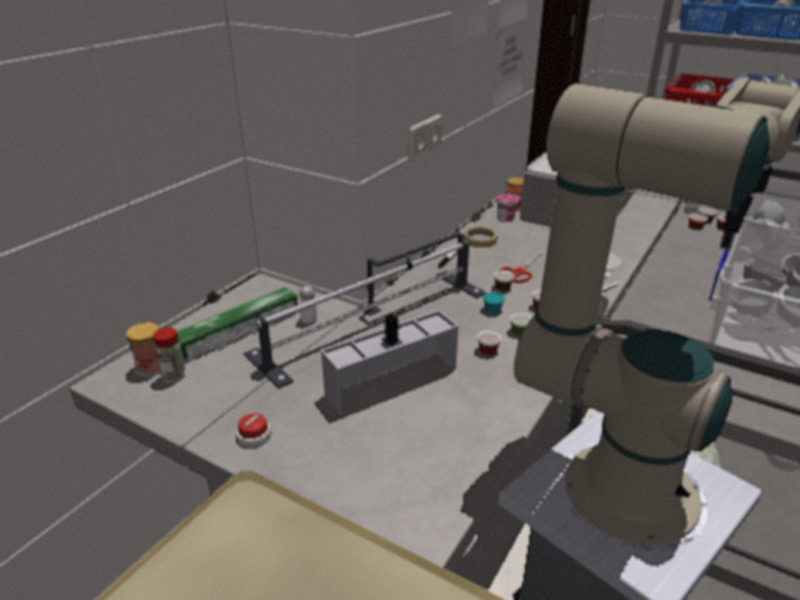

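View pics/top0.png

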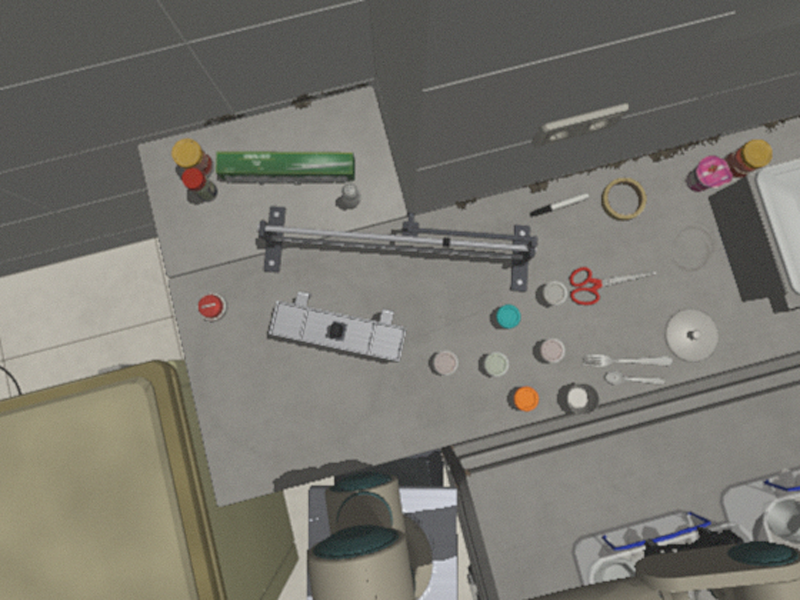

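The top view shows four whitish-lidded pots at (445,363), (495,364), (552,350) and (554,293). The orange one at (525,399) and the turquoise one at (508,317) are look-alikes. The item at (577,398) is wider and is probably the steel cup. The shelf is at (337,331), the collar at (446,242) and the rail runs from (265,230) to (530,248). I'll enlarge both views to confirm.

```bash
cat > h.py <<'E'
import numpy as np, cv2
from workcell import env, kin, eyes
from scipy.spatial.transform import Rotation as Ro
def cal(n):
    c=eyes.get_calibration(n); return c["intrinsics"],cv2.Rodrigues(np.array(c["rvec"],float))[0],np.array(c["tvec"],float).reshape(3)
def ray(n,uv):
    K,R,t=cal(n); d=R.T@np.linalg.solve(K,[uv[0],uv[1],1.]); return -R.T@t,d
def toz(n,uv,z):
    o,d=ray(n,uv); return o+d*(z-o[2])/d[2]
def proj(n,p):
    K,R,t=cal(n); q=K@(R@np.array(p,float)+t); return q[:2]/q[2]
def crop(im,name,x0,y0,w,h,s):
    cv2.imwrite(f"pics/{name}.png",cv2.resize(np.ascontiguousarray(im[y0:y0+h,x0:x0+w,::-1]),None,fx=s,fy=s,interpolation=cv2.INTER_CUBIC))
def down(yaw): # tool x down, jaw axis (y) at angle yaw in the world xy plane
    x=np.array([0,0,-1.]);y=np.array([np.cos(yaw),np.sin(yaw),0]);return Ro.from_matrix(np.c_[x,y,np.cross(x,y)]).as_rotvec()
E
python3 - <<'E'
from h import *
t=eyes.camera("top");s=eyes.camera("scene")
np.save("t0.npy",t);np.save("s0.npy",s)
crop(t,"t_rail",175,135,210,130,3.8); crop(t,"t_pots",290,190,150,110,5); crop(s,"s_all",160,150,230,150,3.4)
E
```

```text
(no output)
```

View pics/t_rail.png

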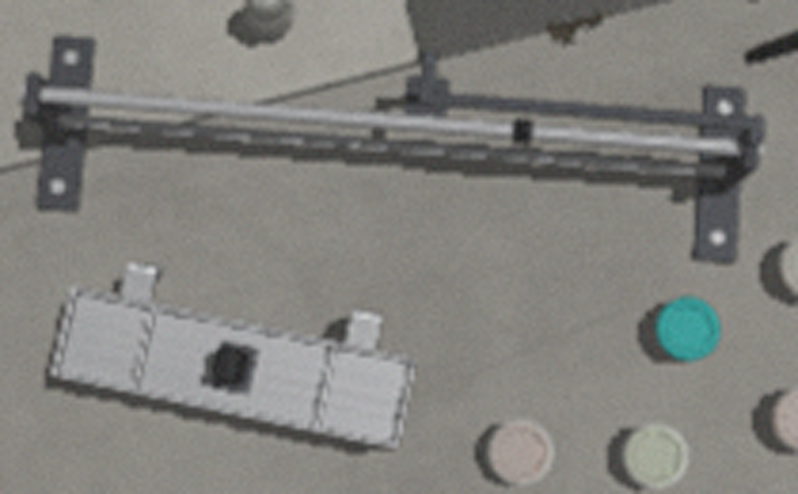

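View pics/t_pots.png

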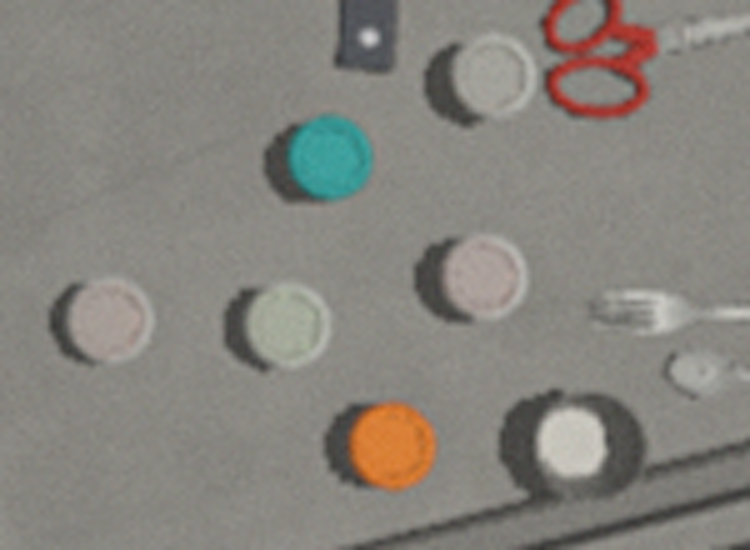

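View pics/s_all.png

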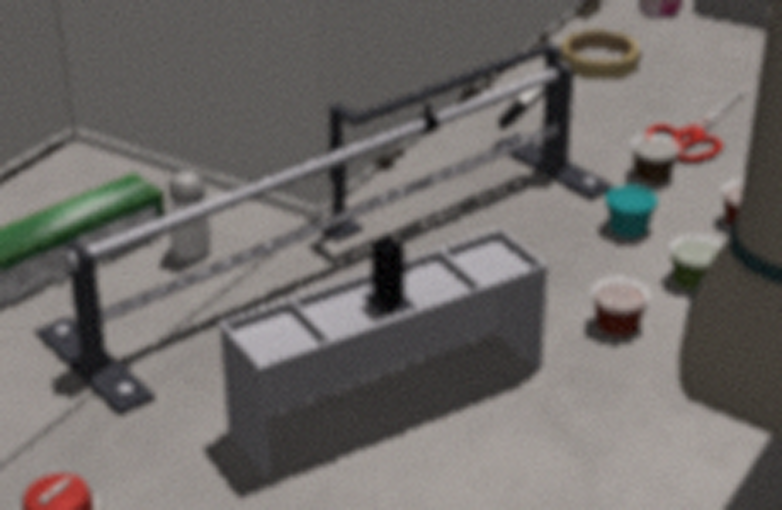

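```bash
cat > m.py <<'E'
from h import *
t=np.load("t0.npy");g=t.astype(float).mean(2)
nat=lambda p:(175+(p[0]+.5)/3.8-.5,135+(p[1]+.5)/3.8-.5)
# bar line: bright ridge centroid
pts=[]
for px in list(range(70,370,12))+list(range(450,500,10))+list(range(550,720,10)):
    u=int(round(nat((px,0))[0])); v=nat((0,96+(px-60)*50/675))[1]
    vs=np.arange(int(v)-3,int(v)+5); w=g[vs,u]; 
    b=(vs>v-2.6)&(vs<v+2.6); w=np.clip(w-120,0,None)*b
    if w.sum()>0: pts.append(toz("top",(u,(w*vs).sum()/w.sum()),116))
pts=np.array(pts); c=pts.mean(0); d=np.linalg.svd(pts-c)[2][0]; d*=np.sign(d[1]); print("bar c",c.round(1),"yaw",np.arctan2(-d[0],d[1]),"res",np.abs((pts-c)@[d[1],-d[0],0]).max())
L=[toz("top",nat(p),8) for p in((70,57),(57,186),(725,107),(717,237))]
fl,fr=(L[0]+L[1])/2,(L[2]+L[3])/2
print("feet",fl.round(1),fr.round(1),np.linalg.norm(fl-fr),"mid",((fl+fr)/2).round(1),"yaw",np.arctan2(-(fl-fr)[0],(fl-fr)[1]))
print("bar ends",toz("top",nat((40,95)),116).round(1),toz("top",nat((738,147)),116).round(1))
print("collar L/R",toz("top",nat((513,131)),114).round(1),toz("top",nat((532,131)),114).round(1),"keeperL",toz("top",nat((408,97)),141).round(1))
# shelf
m=((g>125)).astype(np.uint8); m[:, :]=m; roi=np.zeros_like(m); roi[200:256,183:288]=1; m&=roi
m=cv2.morphologyEx(m,cv2.MORPH_CLOSE,np.ones((5,5)));m=cv2.morphologyEx(m,cv2.MORPH_OPEN,np.ones((9,9)))
k=max(cv2.findContours(m,0,2)[0],key=cv2.contourArea); r=cv2.minAreaRect(k); bx=np.array([toz("top",p,108) for p in cv2.boxPoints(r)]); print("shelf box",bx.round(1)[:,:2].tolist(),bx.mean(0).round(1),[np.linalg.norm(bx[i]-bx[i-1]).round(1) for i in range(2)])
hk=(g<60).astype(np.uint8); roi[:]=0; roi[220:243,225:246]=1; hk&=roi; M=cv2.moments(hk); print("handle",M["m00"],toz("top",(M["m10"]/M["m00"],M["m01"]/M["m00"]),145).round(1))
# pots
n5=lambda p:(290+(p[0]+.5)/5-.5,190+(p[1]+.5)/5-.5)
C=cv2.HoughCircles(cv2.resize(g.astype(np.uint8)[190:300,290:440],None,fx=5,fy=5,interpolation=2),cv2.HOUGH_GRADIENT,1,60,param1=80,param2=22,minRadius=34,maxRadius=50)
for q in C[0]: print("circ",q.round(),toz("top",n5(q[:2]),36).round(1)[:2])
E
python3 m.py
```

```text
bar c [675.4 -28.9 116. ] yaw -0.07486487771337913 res 1.1759023178382837
feet [695.9 247.7   8. ] [ 654.6 -304.1    8. ] 553.3378385801906 mid [675.2 -28.2   8. ] yaw -0.0746781502379999
bar ends [693.5 242.2 116. ] [ 654.5 -295.   116. ]
collar L/R [ 666.8 -122.5  114. ] [ 666.9 -137.1  114. ] keeperL [687.1 -41.5 141. ]
shelf box [[575.3, 247.0], [576.3, -56.5], [416.9, -56.8], [415.9, 242.3]] [496.1  94.  108. ] [np.float64(159.5), np.float64(303.5)]
handle 74.0 [483.4  89.9 145. ]
circ [572. 442.  35.] [ 348.7 -412.2]
circ [484. 280.  44.] [ 446.3 -361.3]
```

```bash
cat > m2.py <<'E'
from h import *
nat=lambda p:(175+(p[0]+.5)/3.8-.5,135+(p[1]+.5)/3.8-.5)
ns=lambda p:(160+(p[0]+.5)/3.4-.5,150+(p[1]+.5)/3.4-.5)
n5=lambda p:(290+(p[0]+.5)/5-.5,190+(p[1]+.5)/5-.5)
c=np.array([toz("top",nat(p),110) for p in((75,288),(50,383),(397,447),(412,358))])
print("corners",c.round(1)[:,:2].tolist(),"ctr",c.mean(0).round(1))
for a,b in((0,3),(1,2)): e=c[a]-c[b]; print("len,yaw",np.linalg.norm(e).round(1),np.arctan2(-e[0],e[1]).round(4))
print("handle top",toz("top",nat((235,360)),158).round(1),"scene",toz("scene",ns((387,240)),158).round(1))
cs=np.array([toz("scene",ns(p),110) for p in((225,326),(265,368),(546,264),(500,233))]); print("scene corners",cs.round(1)[:,:2].tolist(),cs.mean(0).round(1))
h=np.array([toz("top",nat(p),86) for p in((126,264),(158,266),(350,312),(382,315))]);print("hooks rear",h.round(1)[:,:2].tolist())
t=np.load("t0.npy").astype(int)
for p in((110,320),(288,325),(484,277),(494,76)):
    u=n5(p); print("pot",toz("top",u,36).round(1)[:2], t[int(u[1])-2:int(u[1])+3,int(u[0])-2:int(u[0])+3].mean((0,1)).round())
E
python3 m2.py
```

```text
corners [[544.6, 212.5], [472.1, 229.6], [424.7, -34.0], [492.0, -45.2]] ctr [483.3  90.7 110. ]
len,yaw 263.1 -0.2015
len,yaw 267.9 -0.1779
handle top [487.3  84.2 158. ] scene [485.1  88.6 158. ]
scene corners [[536.1, 215.3], [471.9, 226.9], [422.0, -33.4], [482.2, -40.8]] [478.  92. 110.]
hooks rear [[566.0, 178.3], [564.5, 153.3], [529.0, 3.0], [526.7, -21.9]]
pot [ 420.9 -132.9] [166. 156. 151.]
pot [ 418.2 -241.4] [164. 170. 154.]
pot [ 447.8 -361.7] [171. 160. 155.]
pot [ 571.5 -371. ] [162. 161. 154.]
```

```bash
cat >> h.py <<'E'
RO=np.array([675.2,-28.3,0.]);RY=-0.0747
RX=np.array([np.cos(RY),np.sin(RY),0]);RYV=np.array([-np.sin(RY),np.cos(RY),0])
def stand(x,y,z): return RO+x*RX+y*RYV+np.array([0,0,z])
E
python3 - <<'E'
from h import *
sh=np.array([482.5,91,0])
q0=env.sense()["joint_positions"]
for off in(0,np.pi):
    for p,y in((sh+[0,0,126],-.2),(stand(-49.5,108,260),RY),(stand(-49.5,108,166),RY),(stand(-49.5,7,166),RY),(stand(-49.5,-95,160),RY),(stand(-49.5,109,160),RY),([571,-371,15],RY),([420,-133,15],RY)):
        q=kin.solve_ik(p,down(y+off)); print(off,None if q is None else np.round(q,2))
E
```

```text
0 [ 0.11  0.02  1.65 -0.    1.48  0.31]
0 [0.07 0.38 0.97 0.   1.79 0.15]
0 [0.07 0.4  1.13 0.   1.61 0.15]
0 [-0.09  0.37  1.17  0.    1.6  -0.01]
0 [-0.25  0.38  1.17  0.    1.6  -0.17]
0 [0.07 0.41 1.13 0.   1.6  0.15]
0 [-0.63  0.64  1.11  0.    1.39 -0.56]
0 [-0.39  0.02  1.89  0.    1.23 -0.32]
3.141592653589793 [ 0.11  0.02  1.65 -0.    1.48 -2.83]
3.141592653589793 None
3.141592653589793 None
3.141592653589793 None
3.141592653589793 None
3.141592653589793 None
3.141592653589793 [-0.63  0.64  1.11 -0.    1.39  2.59]
3.141592653589793 [-0.39  0.02  1.89 -0.    1.23  2.83]
```

```bash
python3 - <<'E'
from h import *
sh=np.array([482.5,91,0])
env.movep(sh+[0,0,260],down(-.2)); env.line_to(sh+[0,0,126],rate=120)
f0=env.sense()["ft_force"]; env.grip(0.0,80); s=env.sense(); print("f",np.round(f0,1),np.round(s["ft_force"],1),"op",s["opening"])
env.line_to(sh+[0,0,150],rate=60); print(np.round(env.sense()["ft_force"],1),np.round(env.sense()["wrist_torque"],2))
env.line_to(sh+[0,0,250],rate=120)
env.line_to(stand(-49.5,108,255),down(RY),rate=120); env.hold(.4)
s=env.sense();print(s["time_s"],np.round(s["ft_force"],1),np.round(s["wrist_torque"],2),s["opening"])
t=eyes.camera("top");c=eyes.camera("scene");np.save("t1.npy",t);np.save("s1.npy",c)
a=cv2.resize(t[120:230,165:315],None,fx=2.6,fy=2.6,interpolation=2);b=cv2.resize(c[130:240,140:290],None,fx=2.6,fy=2.6,interpolation=2)
cv2.imwrite("pics/hov.png",np.hstack([a,b])[:,:,::-1])
E
```

```text
f [0.1 0.4 0.6] [ 0.5 -0.1  2.2] op 0.2911210949377871
[-0.7 -0.2 -4.8] [-0.    0.14 -0.02]
7.8833 [-0.4  0.1 -5.1] [ 0.01  0.05 -0.04] 0.289245348530164
```

View pics/hov.png

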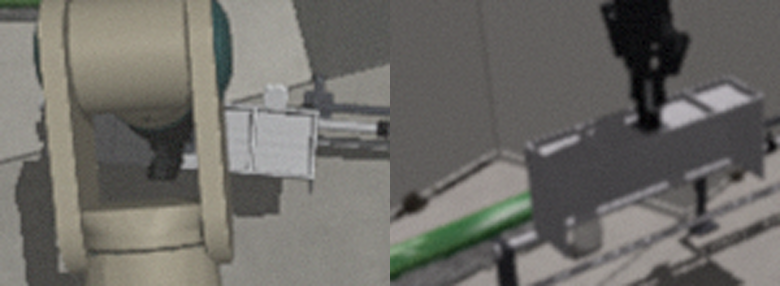

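```bash
python3 - <<'E'
from h import *
n=lambda p:(165+(p[0]+.5)/2.6-.5,120+(p[1]+.5)/2.6-.5)
def st(w): d=w-RO; return np.round([d@RX,d@RYV],1)
U=255-126
print("hook rear edge (exp 16.5,30/6)",st(toz("top",n((266,87)),U+86)),st(toz("top",n((289,88)),U+86)))
print("right corners (exp -14.5,-27; -84.5,-27)",st(toz("top",n((318,114)),U+110)),st(toz("top",n((313,180)),U+110)))
E
```

```text
hook rear edge (exp 16.5,30/6) [12.  28.3] [12.8  4.5]
right corners (exp -14.5,-27; -84.5,-27) [-17.5 -27.5] [-84.9 -27.6]
```

```bash
python3 - <<'E'
from h import *
for z in [215,203,198,193,188,183,178,174,171,169,168,167,166,165,164]:
    env.line_to(stand(-48.5,108,z),rate=60); env.hold(.1); s=env.sense(); f=s["ft_force"]; print(z,np.round(f,1),np.round(s["wrist_torque"],2))
    if abs(f[0])>8 or f[2]>4: break
E
```

```text
215 [-0.5  0.5 -4.6] [ 0.05  0.11 -0.03]
203 [ 0.7  0.2 -4.6] [-0.01  0.12 -0.04]
198 [ 0.1 -0.2 -4.3] [-0.02  0.07 -0.05]
193 [ 0.2  0.9 -4.6] [ 0.02  0.06 -0.03]
188 [-0.3 -0.2 -5.3] [0.   0.06 0.05]
183 [-0.  -1.4  4.6] [-0.07 -0.04  0.03]
```

```bash
cat > low.py <<'E'
import sys
from h import *
x=float(sys.argv[1]);y=108
p=env.sense()["tool_pos"]; env.line_to(p+np.array([0,0,6]),rate=60)
env.line_to(stand(x,y,188),rate=60)
for z in [186,184,182,180,177,174,171,169,168,167,166,165,164]:
    env.line_to(stand(x,y,z),rate=40); env.hold(.1); s=env.sense(); f=s["ft_force"]; print(z,np.round(f,1),np.round(s["wrist_torque"],2))
    if abs(f[0])>8 or f[2]>3: break
E
python3 low.py -51.5
```

```text
186 [-0.1  0.1 -5.3] [0.01 0.03 0.05]
184 [-0.4  0.  -4.9] [-0.    0.13 -0.05]
182 [ 0.3 -0.6 -5.5] [0.06 0.14 0.08]
180 [-0.7  0.1 -4.8] [ 0.02  0.13 -0.01]
177 [-0.6 -0.2 -5.2] [0.06 0.11 0.02]
174 [ 0.3  0.2 -4.7] [ 0.02  0.   -0.02]
171 [ 0.3  0.2 -4.3] [0.01 0.03 0.02]
169 [-0.3  0.2 -4.6] [0.01 0.1  0.02]
168 [-0.7  0.1 -5.2] [ 0.02  0.07 -0.04]
167 [-0.3  0.3 -5.6] [ 0.02  0.02 -0.02]
166 [ 0.1  0.4 -2.7] [ 0.01  0.12 -0.  ]
165 [-5.9 -0.4  5. ] [-0.02  0.71 -0.02]
```

```bash
python3 - <<'E'
from h import *
x=-51.5; env.line_to(stand(x,108,168),rate=40)
y=108
while y>-20:
    y-= 8 if y>28 else (2 if y>16 else 1)
    env.line_to(stand(x,y,168),rate=50); env.hold(.08); s=env.sense(); f=s["ft_force"]
    fx,fy=f@RX,f@RYV
    if abs(fx)>4: x+=0.7*np.sign(fx); 
    print(y,round(x,1),np.round([fx,fy,f[2]],1),np.round(s["wrist_torque"],2))
    if abs(fx)>20 or abs(fy)>5: break
print(s["time_s"])
E
```

```text
100 -51.5 [-0.3  0.5 -5.1] [-0.01  0.05  0.01]
92 -51.5 [-0.4 -0.1 -4.7] [0.05 0.02 0.04]
84 -51.5 [ 0.4  0.8 -4.6] [0.08 0.1  0.03]
76 -51.5 [-0.7 -0.6 -5. ] [ 0.01  0.07 -0.01]
68 -51.5 [ 0.5 -0.9 -5.2] [ 0.06  0.03 -0.01]
60 -51.5 [-0.5  0.6 -5.9] [-0.03  0.1  -0.  ]
52 -51.5 [-0.6 -0.1 -6.2] [-0.01  0.1  -0.  ]
44 -51.5 [-0.4 -0.2 -4.9] [ 0.02  0.03 -0.01]
36 -51.5 [-0.7 -0.1 -4.7] [-0.01  0.07  0.03]
28 -51.5 [-0.5  0.8 -4.6] [ 0.05  0.1  -0.01]
26 -51.5 [-0.6  1.3 -5.4] [-0.01  0.07  0.01]
24 -51.5 [ 1.  -0.8 -4.9] [-0.    0.06  0.01]
22 -51.5 [-0.1  0.2 -4.8] [-0.03  0.06  0.07]
20 -51.5 [ 0.  -0.2 -5.1] [ 0.02  0.05 -0.  ]
18 -51.5 [ 0.1 -0.1 -4.6] [-0.03  0.06  0.02]
16 -51.5 [ 0.4 -0.3 -4.6] [-0.    0.01  0.01]
15 -51.5 [ 0.9 -0.2 -4.3] [0.02 0.06 0.01]
14 -51.5 [-0.9  0.4 -5.7] [0.01 0.06 0.03]
13 -51.5 [-0.3  0.4 -5.6] [ 0.03  0.1  -0.06]
12 -51.5 [ 0.2  0.1 -5.2] [ 0.06  0.07 -0.01]
11 -51.5 [-0.4 -0.4 -5.5] [ 0.01  0.04 -0.01]
10 -51.5 [ 0.6 -0.2 -4.9] [ 0.04  0.07 -0.02]
9 -51.5 [-0.   0.1 -5.3] [-0.01  0.05  0.01]
8 -51.5 [ 0.9 -0.1 -5.1] [-0.05  0.04  0.  ]
7 -51.5 [ 0.1  1.  -4.2] [0.27 0.09 0.05]
6 -51.5 [-1.7  5.7 -3.6] [0.97 0.22 0.11]
24.975
```

```bash
python3 - <<'E'
from h import *
x=-51.5
def pr(l):
    s=env.sense(); f=s["ft_force"]; print(l,np.round([f@RX,f@RYV,f[2]],1),np.round(s["wrist_torque"],2),round(s["time_s"],2))
for z in(167,166.2): env.line_to(stand(x,6,z),rate=20); env.hold(.1); pr(z)
for o in(.33,.38,.45,.6): env.grip(o); pr(o)
env.hold(.5); env.grip(1.0); pr("open")
env.line_to(stand(x,6,260),rate=120)
env.movep([430,-230,260],down(RY)); env.hold(.3)
t=eyes.camera("top");c=eyes.camera("scene");np.save("t2.npy",t);np.save("s2.npy",c)
a=cv2.resize(t[140:230,190:310],None,fx=3.3,fy=3.3,interpolation=2);b=cv2.resize(c[150:240,200:320],None,fx=3.3,fy=3.3,interpolation=2)
cv2.imwrite("pics/hung.png",np.hstack([a,b])[:,:,::-1])
E
```

```text
167 [-0.5  4.4 -3.4] [0.92 0.12 0.13] 25.32
166.2 [-2.   5.2 -3.3] [ 0.93 -0.    0.19] 25.68
0.33 [-1.8  1.4  0.6] [ 0.14  0.19 -0.04] 25.89
0.38 [-0.6 -1.  -0.1] [-0.02  0.03 -0.01] 26.12
0.45 [-1.2 -1.2 -0. ] [-0.07  0.14 -0.  ] 26.35
0.6 [ 0.4 -0.3 -0.4] [ 0.06 -0.04  0.02] 26.63
open [-0.   1.  -0.2] [ 0.01 -0.03 -0.03] 27.57
```

View pics/hung.png

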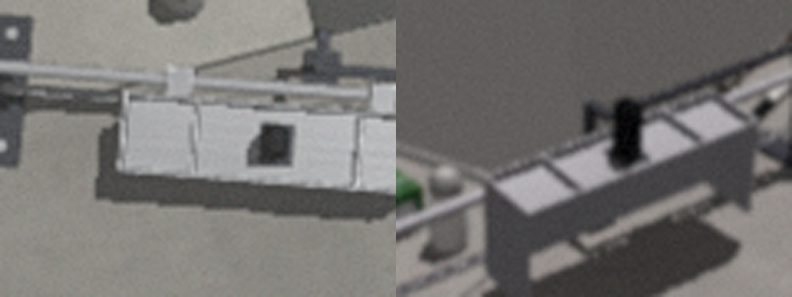

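The shelf is hooked on the bar; its left hook shows at (180,80) in the left half, and the shelf hangs near level. This crop leaves out the collar, so I'll look at the contact and the pots together.

```bash
python3 - <<'E'
from h import *
t=np.load("t2.npy")
crop(t,"coll",225,150,180,130,4.4)
E
```

```text
(no output)
```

View pics/coll.png

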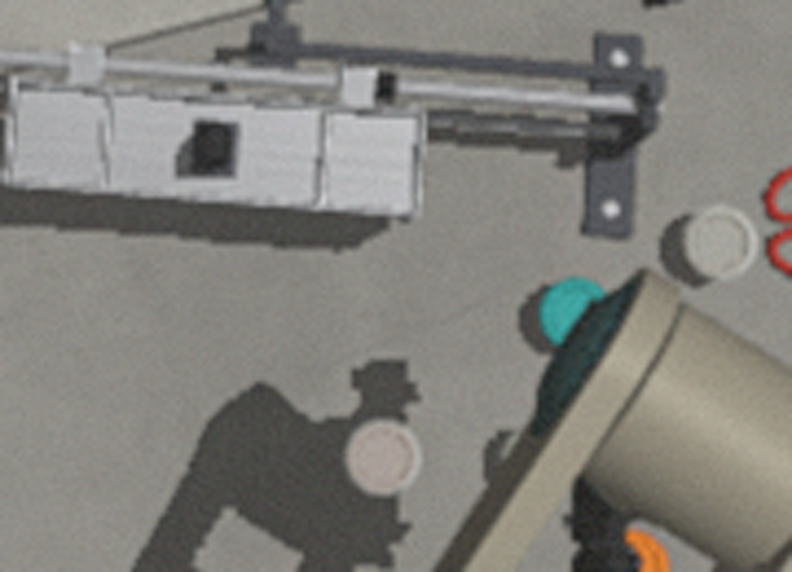

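```bash
python3 - <<'E'
from h import *
n=lambda p:(225+(p[0]+.5)/4.4-.5,150+(p[1]+.5)/4.4-.5)
def st(w): d=w-RO; return np.round([d@RX,d@RYV],1)
for nm,p,z in(("rearR",(426,112),149),("frontR",(418,215),143),("rearL",(8,82),149),("frontL",(2,188),143),("divL rear",(107,95),149),("divL front",(104,192),143),("divR rear",(325,105),149),("divR front",(320,207),143),("hdl top",(214,147),194),("hookR r",(376,86),123),("collarL",(376,86),114),("pot near",(384,457),36),("pot far",(720,242),36)):
    w=toz("top",n(p),z); print(nm,st(w),w.round(1)[:2])
E
```

```text
rearR [ -23.2 -127.2] [ 642.6 -153.4]
frontR [ -89.5 -127. ] [ 576.4 -148.3]
rearL [-24.6 143.2] [661.4 116.3]
frontL [-92.9 141.5] [593.1 119.7]
divL rear [-28.1  78.7] [653.   52.3]
divL front [-90.4  75.7] [590.7  53.9]
divR rear [-23.7 -62. ] [646.9 -88.3]
divR front [-89.3 -63.8] [581.4 -85.3]
hdl top [-64.2   5.7] [611.6 -17.8]
hookR r [ -3.3 -95.3] [ 664.8 -123.1]
collarL [ -1.4 -95.9] [ 666.7 -123.8]
pot near [-245.4 -124.1] [ 421.3 -133.8]
pot far [ -77.3 -349. ] [ 572.1 -370.5]
```

The right hook sits against the collar, with the gap hidden at (376,86). The deck measures as centred at about x -56.5, y +7 in the stand frame. The pots are unmoved so far, so I'll fetch them one at a time and re-detect between each.

```bash
cat > pots.py <<'E'
from h import *
def find():
    t=eyes.camera("top"); np.save("tl.npy",t); x0,y0,S=290,170,5
    c=np.ascontiguousarray(t[y0:300,x0:460]); b=cv2.resize(c,None,fx=S,fy=S,interpolation=2); g=cv2.GaussianBlur(cv2.cvtColor(b,cv2.COLOR_RGB2GRAY),(7,7),0)
    C=cv2.HoughCircles(g,cv2.HOUGH_GRADIENT,1,50,param1=60,param2=14,minRadius=38,maxRadius=48); out=[]
    hsv=cv2.cvtColor(b,cv2.COLOR_RGB2HSV)
    for u,v,r in (C[0] if C is not None else []):
        m=np.zeros(g.shape,np.uint8); cv2.circle(m,(int(u),int(v)),int(r*.7),255,-1)
        sat=cv2.mean(hsv,m)[1]; val=cv2.mean(hsv,m)[2]; sd=cv2.meanStdDev(g,mask=m)[1][0,0]
        w=toz("top",(x0+(u+.5)/S-.5,y0+(v+.5)/S-.5),36)
        if sat<60 and val>150 and sd<14: out.append((w.round(1)[:2].tolist(),round(float(r)),round(sat),round(val),round(float(sd),1)))
    return out
def rot(tilt): return (Ro.from_rotvec(RYV*tilt)*Ro.from_rotvec(down(RY))).as_rotvec()
G=11
def pick(x,y):
    env.movep([x,y,150],down(RY)); env.line_to([x,y,G],rate=120); env.grip(0.3,25)
    env.line_to([x,y,60],rate=80); s=env.sense(); print("picked",s["opening"],np.round(s["ft_force"],1)); env.line_to([x,y,260],rate=200)
    return s["opening"]>.5
def place(yb,X=-56):
    R=rot(-.08); n=-0.08*RX+np.array([0,0,.997]); P=stand(X,7+yb,136); f=lambda h:P+n*(G+h)
    env.movep(f(110),R); env.line_to(f(12),R,rate=120); env.hold(.15); f0=env.sense()["ft_force"]
    for h in(6,3,1.5,.5,-.5,-1.5,-2.5,-3.5,-4.5):
        env.line_to(f(h),R,rate=30); env.hold(.08); d=env.sense()["ft_force"]-f0; print(h,d.round(1))
        if d[2]>2.5: break
    env.grip(.68); env.grip(.85); env.line_to(f(h+100),R,rate=120); env.hold(.2)
E
python3 - <<'E'
from pots import *
print(env.sense()["time_s"])
pick(421,-133.5) and place(40)
print(find(),env.sense()["time_s"])
t=np.load("tl.npy");c=eyes.camera("scene")
a=cv2.resize(t[140:240,210:330],None,fx=3.3,fy=3.3,interpolation=2);b=cv2.resize(c[140:240,200:320],None,fx=3.3,fy=3.3,interpolation=2)
cv2.imwrite("pics/p1.png",np.hstack([a,b])[:,:,::-1])
E
```

```text
30.0167
picked 0.6045865737242723 [-0.2  0.1  0. ]
6 [-0.3  0.8  0.9]
3 [-0.5  0.1 -0.6]
1.5 [-0.1  0.8 -0.3]
0.5 [-0.6  0.3  0.3]
-0.5 [-3.9  0.9  5.4]
[([571.9, -371.3], 42, 14, 162, 5.4), ([448.1, -362.6], 42, 25, 172, 4.2), ([419.1, -243.0], 44, 23, 170, 5.3)] 39.925
```

View pics/p1.png

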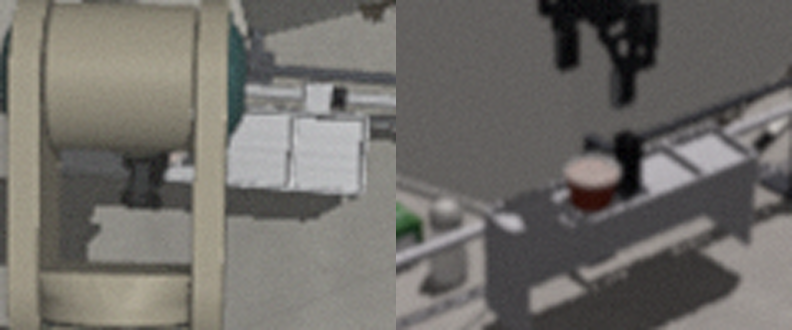

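Pot 1 stands upright in the inner left bay, at (592,185) in the right half. Contact came at the expected deck height, and the hook is still against the collar at (335,98) in the left half.

```bash
python3 - <<'E'
from pots import *
for exp,yb in(((419,-242),-40),((448,-362),-102),((571.7,-371),102)):
    F=find(); near=min(F,key=lambda q:np.hypot(q[0][0]-exp[0],q[0][1]-exp[1])) if F else None
    print(F)
    if near is None or np.hypot(near[0][0]-exp[0],near[0][1]-exp[1])>8: print("moved?",exp); break
    if not pick(*near[0]): print("pick failed"); break
    place(yb); print("t",env.sense()["time_s"])
else: 
    print(find())
env.movep([430,-230,300],down(RY)); env.hold(.3)
t=eyes.camera("top");c=eyes.camera("scene")
a=cv2.resize(t[140:240,190:310],None,fx=3.3,fy=3.3,interpolation=2);b=cv2.resize(c[140:240,200:320],None,fx=3.3,fy=3.3,interpolation=2)
cv2.imwrite("pics/p4.png",np.hstack([a,b])[:,:,::-1]); np.save("t4.npy",t); np.save("s4.npy",c)
E
```

```text
[([417.9, -241.7], 42, 23, 171, 4.0), ([448.1, -362.6], 42, 25, 172, 4.1), ([573.1, -370.1], 41, 14, 163, 4.2), ([347.5, -414.6], 39, 14, 201, 2.6)]
picked 0.605453519730286 [-0.   0.4  0.1]
6 [-1.   0.3 -0.5]
3 [-0.  -0.6 -0.5]
1.5 [-0.4 -0.2 -1. ]
0.5 [-0.2  0.6 -0.1]
-0.5 [-3.3  0.7  5.7]
t 50.4917
[([447.5, -362.6], 42, 25, 173, 4.3), ([573.1, -371.3], 42, 14, 162, 5.6)]
picked 0.6048169646212338 [-0.2  0.4  0.1]
6 [-0.2  0.1 -0.4]
3 [ 0.5  0.5 -0.6]
1.5 [-0.4  1.3  0.4]
0.5 [1.5 0.4 0.6]
-0.5 [-3.   1.8  5.3]
t 61.1417
[([573.1, -370.1], 41, 14, 164, 4.6)]
picked 0.6066689969580278 [ 0.6  1.1 -1.6]
6 [-0.5  0.9  1.6]
3 [-0.3 -0.4  1.8]
1.5 [-0.7 -0.2  1.6]
0.5 [-1.   0.   1.9]
-0.5 [-4.1  0.5  7.4]
t 72.0667
[([633.6, -129.3], 47, 26, 165, 4.9), ([346.9, -409.7], 39, 15, 200, 4.4)]
```

View pics/p4.png

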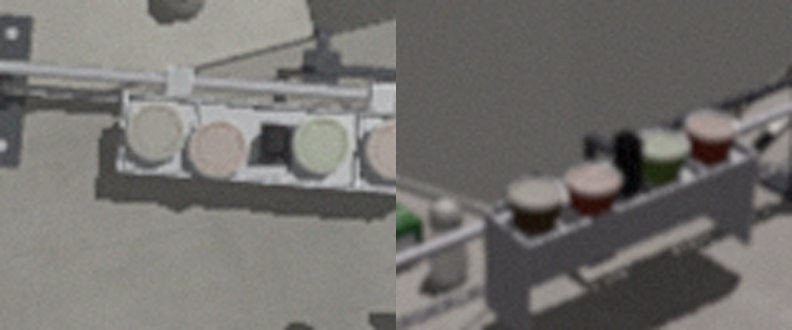

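All four pots are in bays. Pot 1, at (217,150) in the left half, sits about 8 mm further forward than the others, so I'll check its height across both views in enlarged crops.

```bash
python3 - <<'E'
from h import *
t=np.load("t4.npy");c=np.load("s4.npy")
a=cv2.resize(t[158:204,222:335],None,fx=7,fy=7,interpolation=2);b=cv2.resize(c[164:224,220:333],None,fx=7,fy=5,interpolation=2)
b=cv2.resize(c[164:204,220:333],None,fx=7,fy=7,interpolation=2)
cv2.imwrite("pics/p4z.png",np.vstack([a,b])[:,:,::-1]); print(a.shape,b.shape)
E
```

```text
(322, 791, 3) (280, 791, 3)
```

View pics/p4z.png

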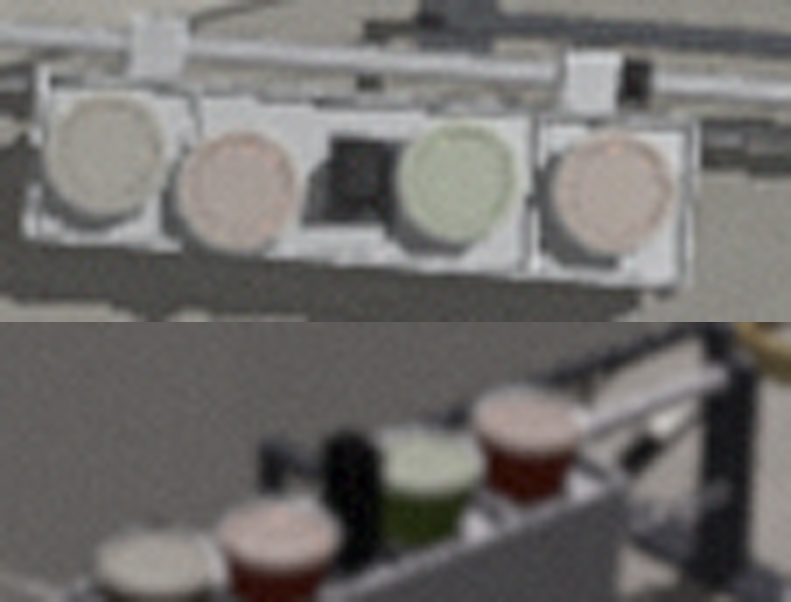

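```bash
python3 - <<'E'
from h import *
T=[(106,154),(238,190),(457,182),(612,191)];S=[(155,240),(280,215),(430,140),(528,96)]
for a,b in zip(T,S):
    o1,d1=ray("top",(222+(a[0]+.5)/7-.5,158+(a[1]+.5)/7-.5));o2,d2=ray("scene",(220+(b[0]+.5)/7-.5,164+(b[1]+.5)/7-.5))
    k=np.linalg.lstsq(np.c_[d1,-d2],o2-o1,rcond=None)[0]; p=(o1+d1*k[0]+o2+d2*k[1])/2; g=np.linalg.norm(o1+d1*k[0]-o2-d2*k[1])
    d=p-RO; w=toz("top",(222+(a[0]+.5)/7-.5,158+(a[1]+.5)/7-.5),172)-RO; print("tri",np.round([d@RX,d@RYV,d[2],g],1),"z172",np.round([w@RX,w@RYV],1))
E
```

```text
tri [-58.2 108.6 168.5   0.3] z172 [-58.7 108.3]
tri [-69.2  54.1 166.2   3.3] z172 [-69.   54.9]
tri [-60.5 -33.2 169.3   5.4] z172 [-59.1 -31.3]
tri [-58.4 -93.6 170.3   2.3] z172 [-57.9 -92.7]
```

Pot 1 was pushed about 10 mm forward and 7 mm left in its bay, against the divider. It is still fully down, with its lid height matching the others, but I'll re-seat it in the centre for margin.

```bash
python3 - <<'E'
from pots import *
R=rot(-.08); n=-0.08*RX+np.array([0,0,.997]); P=stand(-66,53.5,135.2); f=lambda h:P+n*(G+h)
env.movep(f(110),R); env.line_to(f(15),R,rate=120); a=env.sense()["ft_force"]; env.line_to(f(0),R,rate=60); print((env.sense()["ft_force"]-a).round(1))
env.grip(.3,25); s=env.sense(); print(s["opening"],(s["ft_force"]-a).round(1))
env.line_to(f(30),R,rate=80); print(env.sense()["opening"])
place(39)
env.movep([430,-230,300],down(RY)); env.hold(.3)
t=eyes.camera("top");c=eyes.camera("scene");np.save("t5.npy",t)
a=cv2.resize(t[158:204,222:335],None,fx=7,fy=7,interpolation=2);b=cv2.resize(c[164:204,220:333],None,fx=7,fy=7,interpolation=2)
cv2.imwrite("pics/p5z.png",np.vstack([a,b])[:,:,::-1]); cv2.imwrite("pics/p5all.png",cv2.resize(t[:,:,::-1],(800,600)));print(env.sense()["time_s"])
E
```

```text
[ 1.   0.7 -0.5]
0.6027639021014162 [-0.5  1.5  2. ]
0.6047711249281968
6 [ 0.7 -0.7  1. ]
3 [ 0.5 -0.1 -0.3]
1.5 [-0.2 -0.5 -0. ]
0.5 [ 1.  -0.3  0.7]
-0.5 [-2.7 -0.7  6.4]
83.9083
```

View pics/p5z.png

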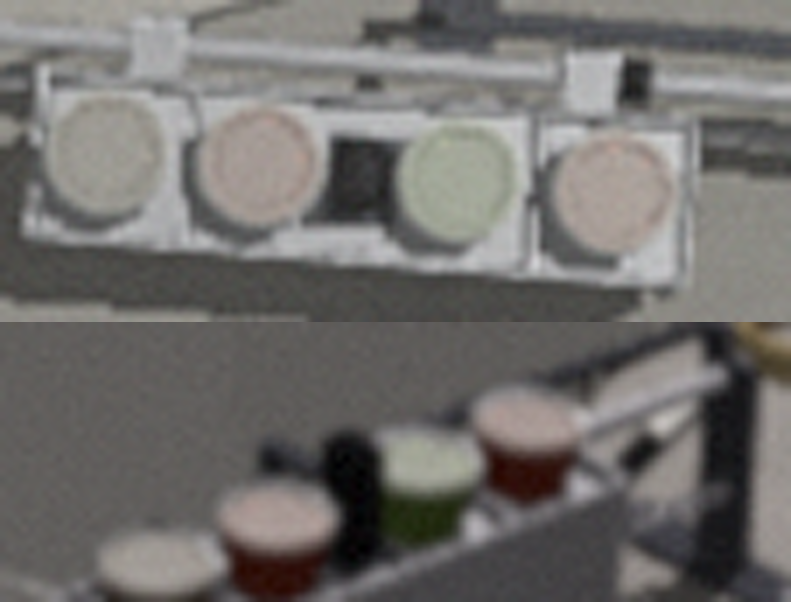

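View pics/p5all.png

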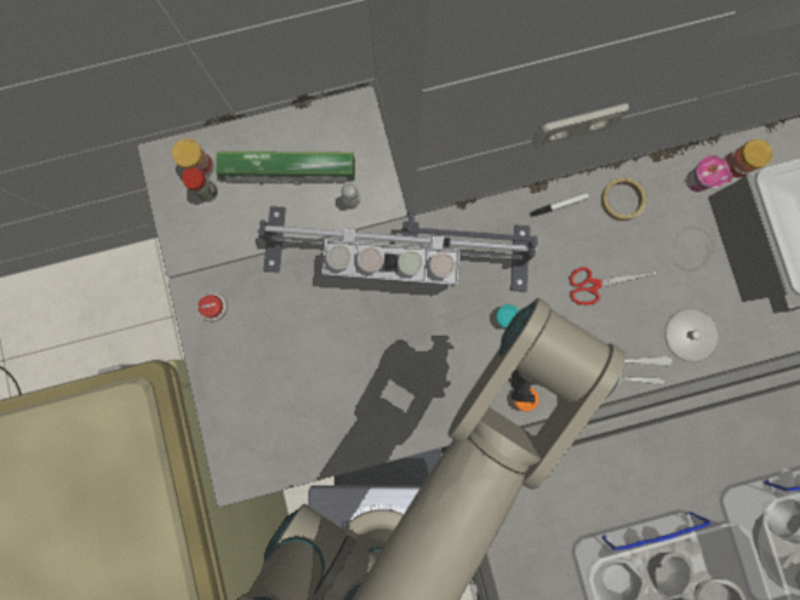

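All four pots are centred in their bays at (106,154), (260,165), (457,182) and (612,191). The right hook at (593,80) touches the collar at (635,80). The salt shaker at (348,195) and timer at (210,306) still stand.

```bash
python3 -c "
from workcell import sign_off
print(sign_off())"
```

```text
the job is handed in; nothing more can be done
None
```

The job is handed in at about 84 s of robot time. The shelf is hooked on the bar with its right-hand hook against the black collar, and all four pots stand upright on it, one to a bay.

- **Hooking and sliding:** The first lowering met resistance, probably the rear plate on the lower bar. I backed off 3 mm in x and the shelf then seated at the expected height. I slid it right until it pressed on the collar with about 5 N and let go there.
- **Pots:** Each pot met the deck at the expected height. After the fourth was placed, pot 1 (the near pink one) turned out to have shifted about 10 mm forward and 7 mm left in its bay, against the divider. It was still fully down, but I picked it up and put it back in the centre.
- **Last checks:** In the final images no gap shows between hook and collar, and all four pots are centred in their bays. The salt shaker and timer are standing and the look-alikes were not handled. The arm hid the steel cup in the last picture. It was in its place in the view after the fourth pot, and the arm touched nothing near it after that.
- **What disagreed:** The camera and the contact forces disagreed by a few mm on the shelf's x position. That was within the clearances, and I trusted the contact.

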